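# Load the white reference and index the slide to the measuring hole

## Task

Take the white reference tile from the felt pad and set it flat in the round nest of the parked carriage. Then pull the red plunger knob, slide the carriage to the next hole of the index strip and let the pin snap fully in, without passing that hole, forcing the pin or pressing hard on the tile; let go, and leave the other tiles, the lens and the brass weight where they are.

Things in the scene. Friction and masses are not known exactly. Their poses are not given: they have to be found in the camera images.
- tile_white: White reference tile: round black housing, 50 mm diameter, 18 mm high, with a white disc on top, 90 g, loose, on the felt pad (4 mm thick). Origin: centre of its underside, z up.
- tile_grey: Another reference tile of the same size with a grey disc, 70 mm or more from its neighbours (centre to centre), on the same pad. Not needed; leave it. Origin as for the white one.
- tile_brown: Another reference tile of the same size with a brown disc, on the same pad. Not needed; leave it. Origin as for the white one.
- stage: The fixed indexing slide: dark base 124 mm wide (x), 360 mm long (y = -120 to 240 mm). Origin: on the table, mid-width, level with the park hole; +y is the slide direction away from park. The index strip, park hole and plunger lie along x = -48 mm. A probe on a post stands beside it at x = 90 to 160 mm, y = 60 mm, up to 145 mm high.
- park_hole (a point): Mouth of the park hole in the slide's steel index strip (24 mm wide, flat, upper face 33 mm above the table); axes as the stage's. Holes are 12 mm in diameter and take the pin 7 mm deep. The strip is clamped wherever the last job needed it: its first hole, the next one, lies 44 to 74 mm along +y from here, different each time and not measured; the others 40 and 80 mm beyond it.
- carriage (a joint): Position of the carriage along the slide's +y, m: 0 = parked, grows towards the next hole. Guides rub with 1.5 N; with the pin riding on the strip it takes 5 to 7 N to push it along, and the snapped-in pin stops it dead. Aluminium plate 112 mm long (y), upper face 47 mm above the table; it cannot lift off.
- nest (a point): Centre of the round nest on the carriage plate, on its floor (47 mm above the table): a black ring 5 mm high, 31.5 mm outer and 28 mm inner radius. It lies 64 mm along x from the knob's axis, and while parked at x = 16, y = 0 mm of the stage. Axes as those of the stage (y = slide direction).
- knob (a point): On the axis of the red plunger knob on the carriage's lug, at the height to grip it. The knob is a cylinder 28 mm in diameter, from 7 mm below to 12 mm above this point, on an upright plunger (a steel sleeve 19 mm in diameter stands under the knob); it can be gripped in any yaw. With the pin seated this point is 78 mm above the table, 31 mm above the carriage plate. Axes as those of the stage.
- plunger (a joint): How far the plunger is pulled up, m: 0 = pin fully down in a hole, 0.0065 to 0.007 = pin tip rides on the strip's upper face, 0.011 = end of travel. A spring pulls it down: 4.5 N seated, 8 N at full pull; it does not stay up by itself. The pin is 10 mm in diameter.
- lens: Camera lens standing on end, grey, 54 mm diameter, 60 mm high; bystander. Origin: centre of its underside.
- weight: Brass weight, 42 mm diameter, 54 mm high; bystander. Origin: centre of its underside.
There are look-alikes about, which are no part of the job. Leave any blue look-alike of the tile_white alone.

How it is judged:
By the outcome, as a careful person would: the job done as asked, in the order asked, and still so for the second after the job is handed in, with the robot touching nothing.
It also fails if it takes over 54 s, if anything falls off the work surface, if the arm or the gripper's body presses on something with over 40 N, if the wrist force passes 120 N, or if a joint passes its speed limit or range.

## Robot

A 7-joint arm with a two-finger parallel gripper is mounted at the origin on the work surface. World frame = base frame: x ahead of the robot, y to its left, z up, the work surface at z = 0. Lengths are in m, angles in rad, forces in N, time in s.
With the tool pointing down it reaches from about 0.4 to 0.85 m from the base axis. Payload 4.5 kg.
Tool frame: the origin (TCP) lies at the very end of the fingers, on their centre line; the grasp point (between the pads) lies 19 mm behind it (r.grip_point_offset is the distance from the TCP to the grasp point, in m); z points along the fingers, y is the line along which they close (so a half turn about z gives the same grasp; the last joint's range is limited). The gripper opens to 88 mm and grips with 3 to 60 N. Pads are 18 mm wide; open, the fingers measure 123 mm over their backs; the gripper's body (75 mm by 187 mm) begins 45 mm behind the grasp point.
Start: joints at [-1.23, 0.689, -0.195, 1.565, 0.157, 0.902, -0.215], TCP at [0.189, 0.596, 0.239] pointing down, gripper open.
Joint ranges: [-3.01, 3.01], [-0.46, 2.08], [-1.47, 1.51], [0.13, 2.56], [-1, 4.14], [0.04, 2.09], [-2.66, 2.66]. Speed limits (rad/s): [2.57, 2.57, 3.14, 3.14, 3.14, 3.14, 3.14].

## Interface

Orientations are given as a unit quaternion [x, y, z, w].
In Python, from plant import r gives the robot as it stands.
- The arm moves only by the tool carry_out, never from a script. Its argument "rows" is a list of rows, each a list of 3 entries, a list of its own where there are three numbers: the shift along the tool's x, y, z in cm, then the turn, a rotation vector about the tool's x, y, z in degrees, then the closure, from 0 (fully open) to 1 (shut). A call has 1 to 12 rows; each row is the pose to reach, as a shift and turn from the pose commanded when the call began, along the tool's axes at that moment; what a row does not reach only later rows make up. A row lasts 1/10 s, in which the tool goes at most 50 mm and 8.59 degrees, less where a joint would pass 70% of its speed; a pose out of reach is approached as far as the arm can. A call with a gripper value outside its range is refused whole. The fingers move at their own pace and stop on an object; "newtons" is the grip in N (left out, the last holds). Time passes only in rows, so rows that repeat a pose let the fingers close. It gives the time, the measured TCP pose, the force, the opening and the grip force at its end, in the units of the state.
- r.get_state(): the state, without advancing time (a new reading comes with each control period).
- r.snapshot(name): name is "scene" or "top"; returns a dict with "image" (480x640x3 uint8, red, green, blue), "fx", "fy", "cx", "cy" (pixels), "pose" (4x4, takes a point from camera to world coordinates). Camera axes: x right, y up, looking along -z (the intrinsics and any distortion apply to the point x, -y, -z); pixel columns grow to the right and rows downward; lengths in m; the calibration is good to about 2 mm. A picture is of the moment at which its call begins. There is no depth.
- r.finish_job(): hands the job in; it is judged then, once.
The state is a dict: "clock": time; "q": joint angles; "qd": joint speeds; "joint_torque": joint torques, N m; "tool_pos": TCP position; "eef_rot": TCP orientation; "contact_force": force on the tool from outside, world axes, zero at the start; "moment": the same for the moment, N m; "opening": opening from 0.0 (shut) to 1.0 (fully open); "finger_force": force on a finger pad.
Only numpy, scipy, OpenCV 4.12 (cv2) and the standard library are available. Lean on these libraries where they do the work, as an engineer would, in place of code of your own. Each camera call takes 0.05 s, during which the arm holds its last target. There are 200 camera calls.

## Working session

There is one attempt and no reset: what is moved stays moved. The work goes in short steps, Python scripts to look and compute and a tool call to move; the robot and the scene stay as the last step left them, time stands still between calls to the robot, and variables do not carry over. Pictures are saved under pics/ and viewed, at most 11 in all, crops included, and the job is handed in when it is done.

Besides the shell and the picture viewer there is one more tool, called by a JSON object that holds its "method" and its "body". carry_out: Moves the arm, as the interface text tells. Its arguments: {"type":"object","properties":{"rows":{"type":"array"},"newtons":{"type":"number"}},"required":["rows"]}

```bash
mkdir -p pics; ls; python3 - <<'E'
from plant import r
import cv2
for n in("scene","top"):
    s=r.snapshot(n); cv2.imwrite(f"pics/{n}0.png",s["image"][:,:,::-1]); print(n,[s[k] for k in("fx","fy","cx","cy")],s["pose"].round(4).tolist(),[k for k in s])
print(r.get_state(), r.grip_point_offset)
E
```

```text
pics
scene [555.539661128251, 555.539661128251, 317.87123897003, 241.27498111298112] [[-0.7936, -0.3822, 0.4734, 0.9762], [0.6081, -0.4711, 0.639, 0.4332], [-0.0212, 0.795, 0.6063, 0.5877], [0.0, 0.0, 0.0, 1.0]] ['image', 'fx', 'fy', 'cx', 'cy', 'pose']
top [565.3811766133911, 565.3811766133911, 318.9648734330328, 243.44246203977238] [[0.0089, 0.9751, -0.2215, 0.4009], [-0.9999, 0.0102, 0.0048, -0.1038], [0.007, 0.2214, 0.9752, 0.9531], [0.0, 0.0, 0.0, 1.0]] ['image', 'fx', 'fy', 'cx', 'cy', 'pose']
{'clock': 0.1, 'q': array([-1.23019743,  0.68989262, -0.19449997,  1.56623212,  0.15726868,
        0.90253299, -0.21513765]), 'qd': array([-8.85437998e-04, -7.19784494e-04,  1.77211201e-05, -1.98327519e-03,
       -6.04883671e-05,  1.66106747e-03, -1.06125826e-03]), 'joint_torque': array([-2.18583118e-03, -5.28498137e+01, -1.27152108e+00, -1.53836900e+01,
       -5.25949651e-02,  2.01260584e-03,  4.52813356e-05]), 'tool_pos': array([0.1886281 , 0.595251  , 0.23799652]), 'eef_rot': array([ 1.52797127e-01,  9.88257220e-01, -8.36487972e-04, -7.04809130e-05]), 'contact_force': array([-0.28051646, -0.69027782, -0.87119032]), 'moment': array([ 0.018299  ,  0.00959904, -0.01733397]), 'finger_force': 0.0, 'opening': 0.999758173090463} 0.0187
```

View pics/scene0.png

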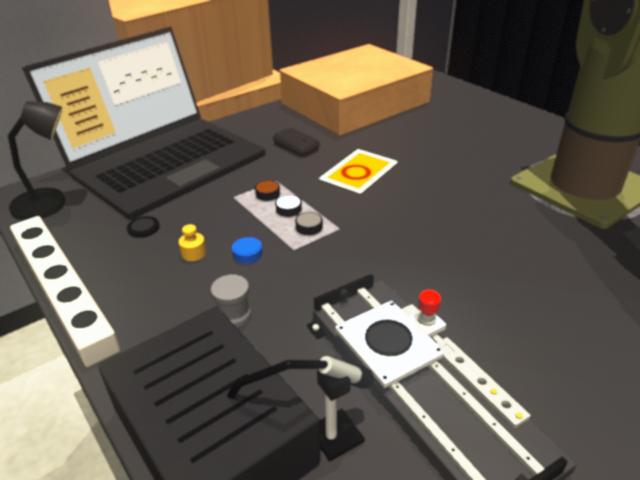

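View pics/top0.png

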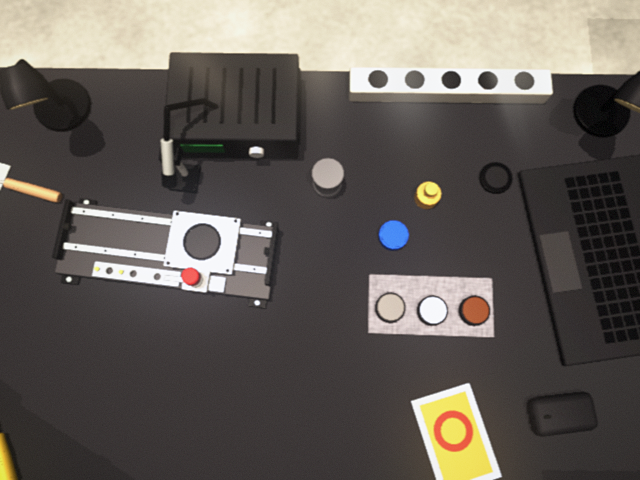

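The scene view shows the white tile between the brown and grey ones on the pad, and the parked carriage with the red knob. In the top view the white tile is at about (433,310), the nest at (202,241), the knob at (191,276), and the strip runs left from the knob. I'll enlarge these two areas.

```bash
cat > h.py <<'E'
import numpy as np, cv2
from scipy.spatial.transform import Rotation as R
from plant import r
def world(s,u,v,z):
    d=s["pose"][:3,:3]@np.array([(u-s["cx"])/s["fx"],-(v-s["cy"])/s["fy"],-1]); o=s["pose"][:3,3]
    return o+d*(z-o[2])/d[2]
def pix(s,p):
    c=s["pose"][:3,:3].T@(np.array(p)-s["pose"][:3,3]); return s["cx"]-s["fx"]*c[0]/c[2], s["cy"]+s["fy"]*c[1]/c[2]
def crop(s,n,u,v,w,h,k): cv2.imwrite(f"pics/{n}.png",cv2.resize(s["image"][v:v+h,u:u+w,::-1],None,fx=k,fy=k,interpolation=cv2.INTER_CUBIC))
E
python3 - <<'E'
from h import *
s=r.snapshot("top")
a=cv2.resize(s["image"][195:310,50:290,::-1],None,fx=3.3,fy=3.3,interpolation=cv2.INTER_CUBIC)
b=cv2.resize(s["image"][275:340,360:500,::-1],None,fx=3.3,fy=3.3,interpolation=cv2.INTER_CUBIC)
c=np.zeros((a.shape[0]+b.shape[0],a.shape[1],3),np.uint8); c[:a.shape[0]]=a; c[a.shape[0]:,:b.shape[1]]=b
cv2.imwrite("pics/c1.png",c); print(c.shape,a.shape)
E
```

```text
(594, 792, 3) (380, 792, 3)
```

View pics/c1.png

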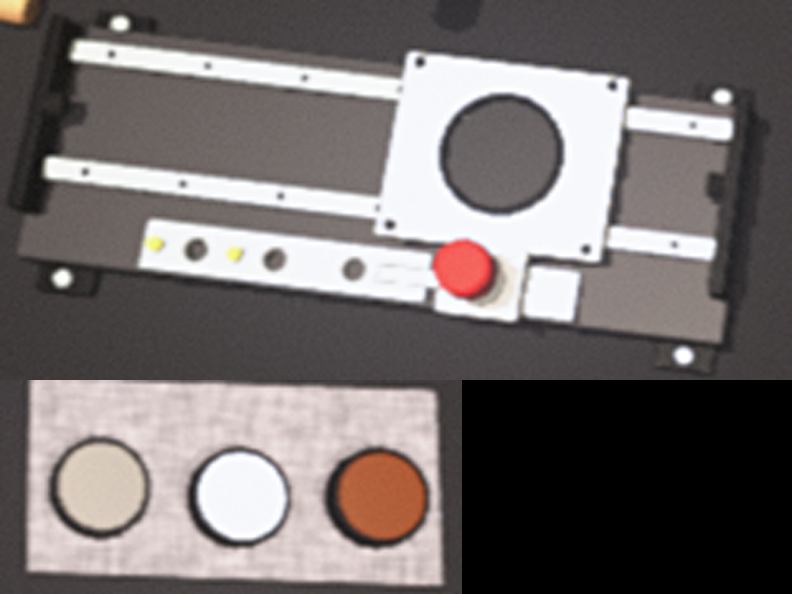

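The crop shows the nest ring centre at (502,153), knob top (464,268), strip holes (354,269), (275,259), (196,249) and the white disc (242,497).

```bash
python3 - <<'E'
from h import *
s=r.snapshot("top"); sc=r.snapshot("scene")
f=lambda c,o:[ (c[0]+.5)/3.3-.5+o[0],(c[1]+.5)/3.3-.5+o[1]]
A=(50,195);B=(360,275-380/3.3)
P={}
for n,c,o,z in [("nest",(502,153),A,.052),("knobtop",(464,268),A,.090),("h1",(354,269),A,.033),("h2",(275,259),A,.033),("h3",(196,249),A,.033),
 ("pl_tl",(408,52),A,.047),("pl_tr",(629,78),A,.047),("pl_bl",(375,233),A,.047),("pl_br",(601,262),A,.047),
 ("white",(242,497),B,.022),("grey",(101,487),B,.022),("brown",(381,497),B,.022)]:
    P[n]=world(s,*f(c,o),z); print(n,P[n].round(4),"scene px",np.round(pix(sc,P[n]),1))
d=(P["h3"]-P["h1"])[:2]; print("pitch",np.linalg.norm(d)*500,"yaw +y",np.degrees(np.arctan2(d[1],d[0])))
y=d/np.linalg.norm(d); x=np.array([y[1],-y[0]])
for n in P:
    q=(P[n]-P["nest"])[:2]; print(n,"rel nest stage x,y mm",(q@x*1e3).round(1),(q@y*1e3).round(1))
crop(sc,"c2",235,170,210,210,2.8)
st=r.get_state(); M=R.from_quat(st["eef_rot"]).as_matrix(); print(M.round(3))
E
```

```text
nest [0.6076 0.0832 0.052 ] scene px [387.8 333.5]
knobtop [0.5435 0.09   0.09  ] scene px [429.  293.8]
h1 [0.5519 0.1575 0.033 ] scene px [458.7 357.2]
h2 [0.5565 0.1972 0.033 ] scene px [480.9 378.5]
h3 [0.5612 0.2369 0.033 ] scene px [505.  401.5]
pl_tl [0.6604 0.1343 0.047 ] scene px [384.7 381.2]
pl_tr [0.6481 0.0226 0.047 ] scene px [334.4 324. ]
pl_bl [0.5676 0.1445 0.047 ] scene px [443.9 349.6]
pl_br [0.5543 0.0326 0.047 ] scene px [390.7 297.9]
white [ 0.5017 -0.2972  0.022 ] scene px [288.  200.6]
grey [ 0.506  -0.2269  0.022 ] scene px [308.7 218.2]
brown [ 0.5024 -0.3667  0.022 ] scene px [267.2 185.5]
pitch 39.97947047769462 yaw +y 83.32005526530791
nest rel nest stage x,y mm 0.0 0.0
knobtop rel nest stage x,y mm -64.4 -0.7
h1 rel nest stage x,y mm -64.0 67.3
h2 rel nest stage x,y mm -64.0 107.3
h3 rel nest stage x,y mm -64.0 147.3
pl_tl rel nest stage x,y mm 46.5 57.0
pl_tr rel nest stage x,y mm 47.3 -55.5
pl_bl rel nest stage x,y mm -46.8 56.2
pl_br rel nest stage x,y mm -47.1 -56.4
white rel nest stage x,y mm -60.9 -390.1
grey rel nest stage x,y mm -64.8 -319.8
brown rel nest stage x,y mm -52.1 -459.1
[[-0.953  0.302 -0.   ]
 [ 0.302  0.953 -0.001]
 [-0.    -0.001 -1.   ]]
```

View pics/c2.png

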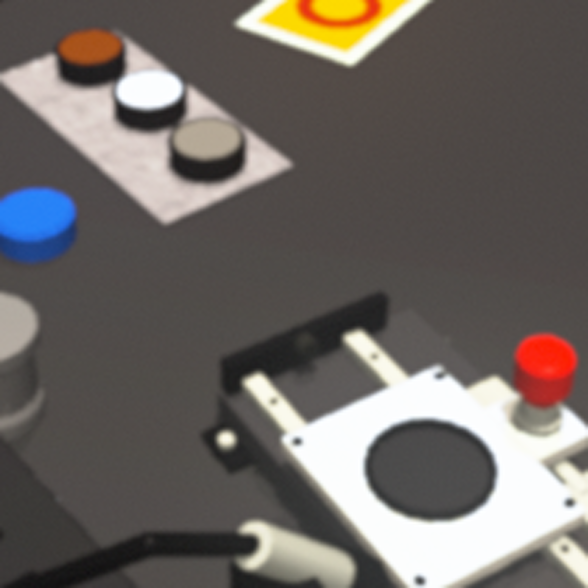

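The two cameras agree to a few mm: hole pitch is 40.0 mm, knob to nest 64.4 mm, and the next hole about 67 mm on. First leg goes towards the tile, turning the grip axis to world x so the fingers clear the neighbouring tiles.

{"method": "carry_out", "body": {"rows": [[[-35.3,-25.0,0],[0,0,72.4],0],[[-35.3,-25.0,0],[0,0,72.4],0],[[-35.3,-25.0,0],[0,0,72.4],0],[[-35.3,-25.0,0],[0,0,72.4],0],[[-35.3,-25.0,0],[0,0,72.4],0],[[-35.3,-25.0,0],[0,0,72.4],0],[[-35.3,-25.0,0],[0,0,72.4],0],[[-35.3,-25.0,0],[0,0,72.4],0],[[-35.3,-25.0,0],[0,0,72.4],0],[[-56.8,-75.6,0],[0,0,72.4],0],[[-56.8,-75.6,0],[0,0,72.4],0],[[-56.8,-75.6,0],[0,0,72.4],0]]}}

```text
clock: 1.45
tool_pos: [0.464, 0.0999, 0.2387]
eef_rot: [0.707, 0.708, 0.0, 0.0]
contact_force: [1.0, -0.6, 0.1]
opening: 1.0
finger_force: 0.0
```

```bash
cat >> h.py <<'E'
def go(p,yaw):  # shift cm & turn deg in tool axes to reach TCP p with tool y at world angle yaw, pointing down
    st=r.get_state(); M=R.from_quat(st["eef_rot"]); y=np.radians(yaw)
    Y=np.array([np.cos(y),np.sin(y),0]); Z=np.array([0,0,-1.]); T=R.from_matrix(np.c_[np.cross(Y,Z),Y,Z])
    print("t",st["clock"],"pos",st["tool_pos"].round(4),"F",st["contact_force"].round(1),"open",round(st["opening"]*88,1),"ff",round(float(st["finger_force"]),1))
    print("shift cm",(M.inv().apply(np.array(p)-st["tool_pos"])*100).round(2),"turn",(M.inv()*T).as_rotvec(degrees=True).round(2),"q7",st["q"][6].round(2))
E
python3 -c "
from h import *
go([.5027,-.2965,.10],0)"
```

```text
t 1.45 pos [0.464  0.0999 0.2387] F [ 1.  -0.6  0.1] open 88.0 ff 0.0
shift cm [-39.64   3.82  13.87] turn [ 0.02 -0.    0.06] q7 -0.22
```

{"method": "carry_out", "body": {"rows": [[[-39.6,3.8,0],[0,0,0],0],[[-39.6,3.8,0],[0,0,0],0],[[-39.6,3.8,0],[0,0,0],0],[[-39.6,3.8,0],[0,0,0],0],[[-39.6,3.8,0],[0,0,0],0],[[-39.6,3.8,0],[0,0,0],0],[[-39.6,3.8,5],[0,0,0],0],[[-39.6,3.8,10],[0,0,0],0.1],[[-39.6,3.8,15],[0,0,0],0.1],[[-39.6,3.8,18],[0,0,0],0.1],[[-39.6,3.8,18],[0,0,0],0.1]]}}

```text
clock: 2.55
tool_pos: [0.4995, -0.2944, 0.0542]
eef_rot: [0.708, 0.707, -0.001, -0.003]
contact_force: [-0.6, 0.2, 0.6]
opening: 0.903
finger_force: 0.0
```

```bash
python3 -c "
from h import *
go([.5027,-.2965,.0115],0)
a=r.snapshot('top');b=r.snapshot('scene')
f=lambda s,u,v:cv2.resize(s['image'][v:v+110,u:u+150,::-1],None,fx=2.6,fy=2.6,interpolation=cv2.INTER_CUBIC)
cv2.imwrite('pics/c3.png',np.hstack([f(a,358,255),f(b,215,150)]))"
```

```text
t 2.55 pos [ 0.4995 -0.2944  0.0542] F [-0.6  0.2  0.6] open 79.5 ff 0.0
shift cm [-0.22  0.35  4.27] turn [-0.33 -0.16 -0.07] q7 0.48
```

View pics/c3.png

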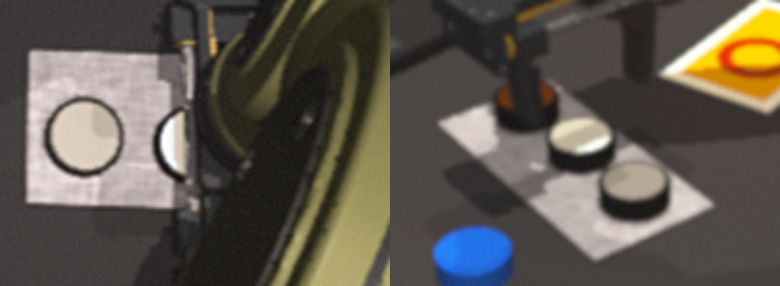

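The top crop shows the grey tile clear and the white one half hidden by the arm. The scene crop shows the near finger at about (525,110), which is over the brown tile in the image only because it is higher. I'll check that against its projection.

```bash
python3 -c "
from h import *
b=r.snapshot('scene')
for p in ([.4995+.048,-.2944,.0542],[.4995-.048,-.2944,.0542],[.5027,-.2965,.022]): q=np.array(pix(b,p)); print(q.round(1),((q-[215,150])*2.6+[390,0]).round(0))
go([.5027,-.2965,.0115],0)"
```

```text
[266.9 195. ] [525. 117.]
[310.  177.4] [637.  71.]
[287.8 200.9] [579. 132.]
t 2.7 pos [ 0.5015 -0.2941  0.0576] F [-0.6  0.4  0. ] open 79.1 ff 0.0
shift cm [-0.25  0.13  4.61] turn [-0.12 -0.07  0.  ] q7 0.48
```

{"method": "carry_out", "body": {"rows": [[[-0.2,0.1,1.5],[0,0,0],0.1],[[-0.2,0.1,3],[0,0,0],0.1],[[-0.2,0.1,3.5],[0,0,0],0.1],[[-0.2,0.1,3.5],[0,0,0],0.1]]}}

```text
clock: 3.1
tool_pos: [0.5028, -0.2959, 0.0231]
eef_rot: [0.707, 0.707, -0.0, -0.001]
contact_force: [-0.1, -0.9, 0.7]
opening: 0.901
finger_force: 0.0
```

```bash
python3 -c "
from h import *
go([.5027,-.2965,.0115],0)"
```

```text
t 3.1 pos [ 0.5028 -0.2959  0.0231] F [-0.1 -0.9  0.7] open 79.3 ff 0.0
shift cm [-0.06 -0.01  1.16] turn [-0.06 -0.04  0.04] q7 0.48
```

{"method": "carry_out", "body": {"rows": [[[0,0,0.6],[0,0,0],0.1],[[0,0,1.1],[0,0,0],0.2],[[0,0,1.1],[0,0,0],0.3],[[0,0,1.1],[0,0,0],0.35],[[0,0,1.1],[0,0,0],0.4],[[0,0,1.1],[0,0,0],0.5],[[0,0,1.1],[0,0,0],0.6],[[0,0,1.1],[0,0,0],0.6],[[0,0,1.1],[0,0,0],0.6]], "newtons": 15}}

```text
clock: 4.0
tool_pos: [0.5033, -0.2965, 0.0129]
eef_rot: [0.707, 0.707, 0.0, 0.0]
contact_force: [-0.6, -0.8, 1.8]
opening: 0.56
finger_force: 15.0
```

{"method": "carry_out", "body": {"rows": [[[0,0,-5],[0,0,0],0.6],[[0,0,-10],[0,0,0],0.6],[[0,0,-13],[0,0,0],0.6],[[38,10.5,-13],[0,0,-83.3],0.6],[[38,10.5,-13],[0,0,-83.3],0.6],[[38,10.5,-13],[0,0,-83.3],0.6],[[38,10.5,-13],[0,0,-83.3],0.6],[[38,10.5,-13],[0,0,-83.3],0.6],[[38,10.5,-13],[0,0,-83.3],0.6],[[38,10.5,-13],[0,0,-83.3],0.6],[[38,10.5,-13],[0,0,-83.3],0.6],[[38,10.5,-13],[0,0,-83.3],0.6]]}}

```text
clock: 5.2
tool_pos: [0.6087, 0.0945, 0.143]
eef_rot: [0.101, 0.995, 0.004, 0.001]
contact_force: [-0.4, -0.2, -0.6]
opening: 0.556
finger_force: 15.0
```

{"method": "carry_out", "body": {"rows": [[[0,0,0],[0,0,0],0.6],[[0,0,0],[0,0,0],0.6]]}}

```text
clock: 5.4
tool_pos: [0.6074, 0.0818, 0.1422]
eef_rot: [0.113, 0.994, -0.001, -0.001]
contact_force: [1.5, -0.2, -0.9]
opening: 0.561
finger_force: 15.0
```

```bash
python3 -c "
from h import *
go([.6085,.0842,.09],83.3)"
```

```text
t 5.4 pos [0.6074 0.0818 0.1422] F [ 1.5 -0.2 -0.9] open 49.3 ff 15.0
shift cm [-0.05  0.26  5.22] turn [-0.1  -0.06 -6.23] q7 0.87
```

{"method": "carry_out", "body": {"rows": [[[0,0.2,2],[0,0,-6.2],0.6],[[0,0.2,4],[0,0,-6.2],0.6],[[0,0.2,6.2],[0,0,-6.2],0.6],[[0,0.2,6.2],[0,0,-6.2],0.6],[[0,0.2,6.2],[0,0,-6.2],0.6]]}}

```text
clock: 5.9
tool_pos: [0.6083, 0.0841, 0.0808]
eef_rot: [0.058, 0.998, -0.001, -0.0]
contact_force: [0.8, -0.3, -1.1]
opening: 0.56
finger_force: 15.0
```

```bash
python3 -c "
from h import *
go([.6085,.0842,.0565],83.3)
a=r.snapshot('top');b=r.snapshot('scene')
for s in(a,b): print(np.round(pix(s,[.6085,.0842,.052]),1))
f=lambda s,u,v:cv2.resize(s['image'][v:v+150,u:u+100,::-1],None,fx=4,fy=4,interpolation=cv2.INTER_CUBIC)
cv2.imwrite('pics/c4.png',np.hstack([f(a,150,180),f(b,340,250)]))"
```

```text
t 5.9 pos [0.6083 0.0841 0.0808] F [ 0.8 -0.3 -1.1] open 49.3 ff 15.0
shift cm [-0.03  0.02  2.43] turn [-0.07 -0.04  0.08] q7 0.91
[201.2 240.4]
[387.9 334.3]
```

View pics/c4.png

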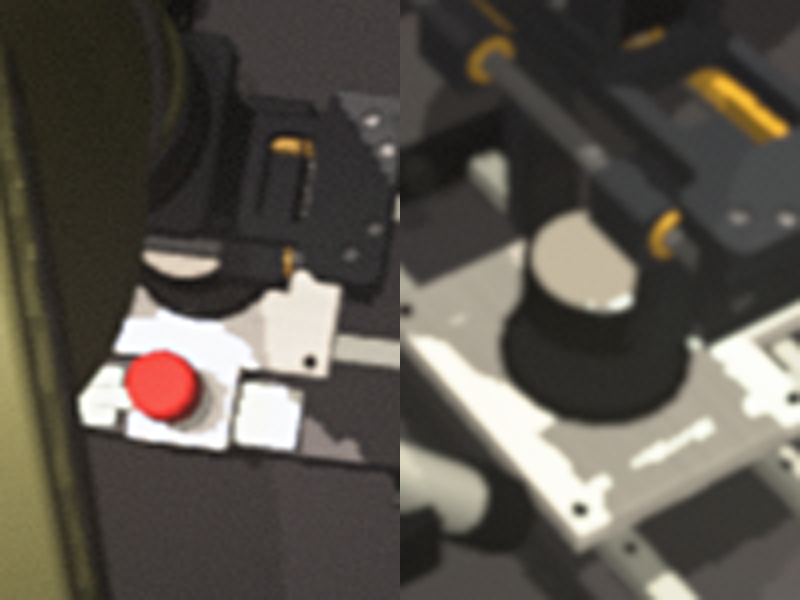

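Left (top view): the arm hides most of the nest. Right (scene view): the held disc is centred at about (585,260) in the crop, with the ring below it spanning x 503–690 and its bottom at 423. I'll compare the offsets against projection.

```bash
python3 -c "
from h import *
b=r.snapshot('scene')
def el(c,rad): # bounding box of projected circle
    t=np.linspace(0,6.283,181); q=np.array([pix(b,np.array(c)+rad*np.array([np.cos(a),np.sin(a),0])) for a in t]); q=(q-[340,250])*4+[400,0]
    print(q.min(0).round(0),q.max(0).round(0),((q.min(0)+q.max(0))/2).round(0))
el([.6083,.0841,.0899],.025);el([.6083,.0841,.0899],.023);el([.6083,.0841,.052],.0315)
"
```

```text
[519. 198.] [679. 311.] [599. 255.]
[525. 203.] [672. 307.] [599. 255.]
[494. 268.] [690. 411.] [592. 339.]
```

```bash
python3 -c "
from h import *
b=r.snapshot('top')
def el(c,rad):
    t=np.linspace(0,6.283,181); q=np.array([pix(b,np.array(c)+rad*np.array([np.cos(a),np.sin(a),0])) for a in t]); q=(q-[150,180])*4
    print(q.min(0).round(0),q.max(0).round(0),((q.min(0)+q.max(0))/2).round(0))
el([.6083,.0841,.0899],.023);el([.6083,.0841,.052],.0315);go([.6,.08,.08],83.3)
im=b['image'][225:265,150:240]; cv2.imwrite('pics/c5.png',cv2.resize(im[:,:,::-1],None,fx=8,fy=8,interpolation=cv2.INTER_CUBIC))
"
```

```text
[127. 164.] [245. 278.] [186. 221.]
[128. 168.] [282. 318.] [205. 243.]
t 6.1 pos [0.6092 0.0854 0.0819] F [-0.2 -0.1  0.2] open 49.2 ff 15.0
shift cm [ 0.86 -0.64  0.19] turn [0.03 0.12 0.21] q7 0.91
```

View pics/c5.png

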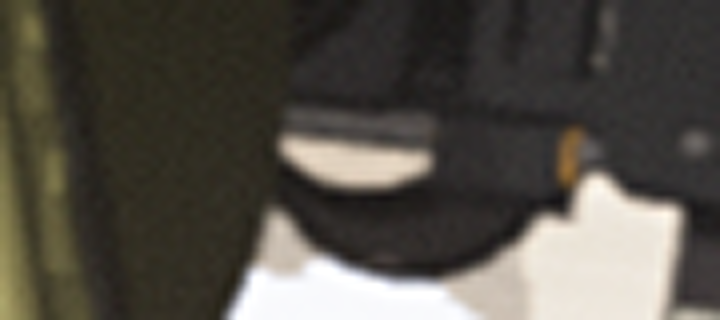

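In the top view, disc and ring sit concentric to about 1 mm; the scene view says 2 mm the other way. Both are within the 3 mm play, so I'll lower it in place gently.

{"method": "carry_out", "body": {"rows": [[[0,0,0.7],[0,0,0],0.6],[[0,0,1.4],[0,0,0],0.6],[[0,0,1.9],[0,0,0],0.6],[[0,0,2.1],[0,0,0],0.6],[[0,0,2.1],[0,0,0],0.6],[[0,0,2.1],[0,0,0],0.6]]}}

```text
clock: 6.7
tool_pos: [0.6085, 0.0857, 0.0597]
eef_rot: [0.056, 0.998, 0.0, 0.0]
contact_force: [-0.8, 0.3, -1.5]
opening: 0.563
finger_force: 15.0
```

```bash
python3 -c "
from h import *
go([.6088,.0845,.0560],83.3)"
```

```text
t 6.7 pos [0.6085 0.0857 0.0597] F [-0.8  0.3 -1.5] open 49.6 ff 15.0
shift cm [-0.04 -0.11  0.37] turn [0.01 0.   0.27] q7 0.9
```

{"method": "carry_out", "body": {"rows": [[[0,-0.05,0.1],[0,0,0],0.6],[[0,-0.05,0.2],[0,0,0],0.6],[[0,-0.05,0.25],[0,0,0],0.6],[[0,-0.05,0.25],[0,0,0],0.6]]}}

```text
clock: 7.1
tool_pos: [0.6084, 0.0851, 0.0572]
eef_rot: [0.056, 0.998, 0.0, -0.0]
contact_force: [-0.7, -0.4, -0.8]
opening: 0.561
finger_force: 15.0
```

```bash
python3 -c "
from h import *
go([.6088,.0845,.0560],83.3)"
```

```text
t 7.1 pos [0.6084 0.0851 0.0572] F [-0.7 -0.4 -0.8] open 49.4 ff 15.0
shift cm [-0.05 -0.05  0.12] turn [ 0.   -0.    0.27] q7 0.9
```

{"method": "carry_out", "body": {"rows": [[[0,0,0.1],[0,0,0],0.6],[[0,0,0.1],[0,0,0],0.6],[[0,0,0.1],[0,0,0],0.4],[[0,0,0.1],[0,0,0],0.35],[[0,0,0.1],[0,0,0],0.3],[[0,0,0.1],[0,0,0],0.2],[[0,0,0.1],[0,0,0],0.2]]}}

```text
clock: 7.8
tool_pos: [0.6084, 0.0851, 0.0563]
eef_rot: [0.056, 0.998, 0.0, 0.0]
contact_force: [0.3, -0.3, -0.0]
opening: 0.802
finger_force: 0.0
```

{"method": "carry_out", "body": {"rows": [[[0,0,-1],[0,0,0],0.2],[[0,0,-3],[0,0,0],0.2],[[0,0,-6],[0,0,0],0.2],[[0,0,-9],[0,0,0],0.2],[[0,0,-9],[0,0,0],0.2]]}}

```text
clock: 8.3
tool_pos: [0.6113, 0.0859, 0.151]
eef_rot: [0.056, 0.998, 0.001, 0.004]
contact_force: [0.6, 0.3, -0.6]
opening: 0.801
finger_force: 0.0
```

```bash
python3 -c "
from h import *
go([.5445,.0908,.10],83.3)
b=r.snapshot('scene'); a=r.snapshot('top')
f=lambda s,u,v:cv2.resize(s['image'][v:v+150,u:u+100,::-1],None,fx=4,fy=4,interpolation=cv2.INTER_CUBIC)
cv2.imwrite('pics/c6.png',np.hstack([f(a,150,180),f(b,360,260)]))"
```

```text
t 8.3 pos [0.6113 0.0859 0.151 ] F [ 0.6  0.3 -0.6] open 70.5 ff 0.0
shift cm [ 6.73 -0.28  5.04] turn [0.18 0.46 0.25] q7 0.95
```

View pics/c6.png

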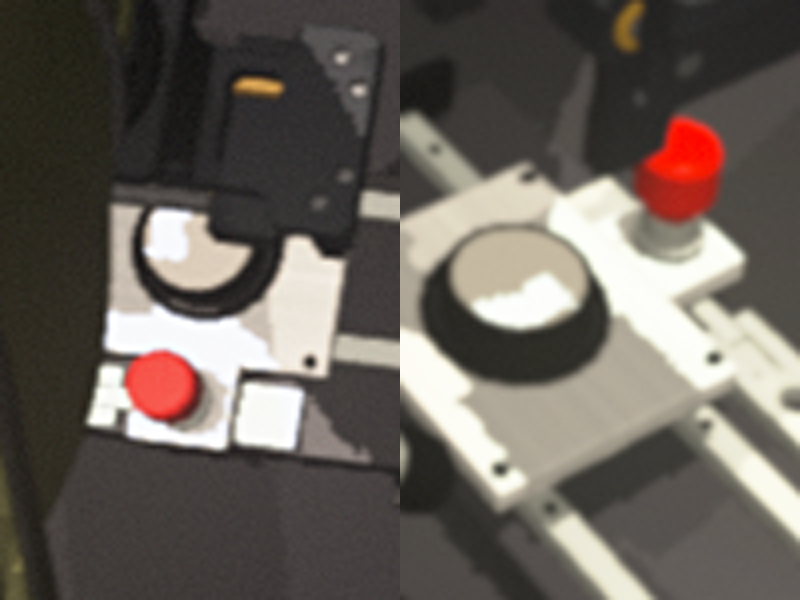

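The tile sits flat inside the ring: the dark ring shows evenly all round it in both crops, and the knob has not moved. Next is the knob.

{"method": "carry_out", "body": {"rows": [[[6.5,-0.2,0],[0,0,0],0.2],[[6.5,-0.2,0],[0,0,0],0.2],[[6.5,-0.2,3],[0,0,0],0.2],[[6.5,-0.2,3],[0,0,0],0.2],[[6.5,-0.2,3],[0,0,0],0.2]]}}

```text
clock: 8.9
tool_pos: [0.543, 0.0901, 0.1154]
eef_rot: [0.056, 0.998, -0.0, -0.001]
contact_force: [0.0, -0.4, 0.1]
opening: 0.803
finger_force: 0.0
```

```bash
python3 -c "
from h import *
go([.5442,.0908,.061],83.3)"
```

```text
t 8.9 pos [0.543  0.0901 0.1154] F [ 0.  -0.4  0.1] open 70.7 ff 0.0
shift cm [-0.12  0.08  5.44] turn [-0.05 -0.13  0.27] q7 0.86
```

{"method": "carry_out", "body": {"rows": [[[-0.1,0.1,1.5],[0,0,0],0.2],[[-0.1,0.1,3],[0,0,0],0.2],[[-0.1,0.1,4.5],[0,0,0],0.2],[[-0.1,0.1,5.4],[0,0,0],0.2],[[-0.1,0.1,5.4],[0,0,0],0.3],[[-0.1,0.1,5.4],[0,0,0],0.4],[[-0.1,0.1,5.4],[0,0,0],0.5],[[-0.1,0.1,5.4],[0,0,0],0.6],[[-0.1,0.1,5.4],[0,0,0],0.64],[[-0.1,0.1,5.4],[0,0,0],0.64]], "newtons": 3}}

```text
clock: 9.9
tool_pos: [0.5448, 0.0913, 0.0625]
eef_rot: [0.056, 0.998, 0.0, 0.0]
contact_force: [0.3, -0.2, 0.3]
opening: 0.363
finger_force: 0.0
```

```bash
python3 -c "
from h import *
go([.5442,.0908,.061],83.3)"
```

```text
t 9.9 pos [0.5448 0.0913 0.0625] F [ 0.3 -0.2  0.3] open 31.9 ff 0.0
shift cm [ 0.06 -0.06  0.15] turn [0.01 0.02 0.27] q7 0.82
```

{"method": "carry_out", "body": {"rows": [[[0,0,0.1],[0,0,0],0.7],[[0,0,0.1],[0,0,0],0.72],[[0,0,0.1],[0,0,0],0.75]]}}

```text
clock: 10.2
tool_pos: [0.5449, 0.0915, 0.0614]
eef_rot: [0.056, 0.998, 0.0, 0.0]
contact_force: [0.6, 0.5, 3.1]
opening: 0.308
finger_force: 3.0
```

{"method": "carry_out", "body": {"rows": [[[0,0,0],[0,0,0],0.75],[[0,0,0],[0,0,0],0.75],[[0,0,0],[0,0,0],0.75]], "newtons": 25}}

```text
clock: 10.5
tool_pos: [0.5449, 0.0914, 0.0614]
eef_rot: [0.056, 0.998, 0.0, 0.0]
contact_force: [0.8, -0.1, 5.4]
opening: 0.307
finger_force: 25.0
```

{"method": "carry_out", "body": {"rows": [[[0,0,-0.3],[0,0,0],0.75],[[0,0,-0.6],[0,0,0],0.75],[[0,0,-0.9],[0,0,0],0.75],[[0,0,-0.9],[0,0,0],0.75],[[0,0,-0.9],[0,0,0],0.75]]}}

```text
clock: 11.0
tool_pos: [0.5448, 0.0914, 0.07]
eef_rot: [0.056, 0.998, 0.0, 0.0]
contact_force: [3.5, 1.6, -8.1]
opening: 0.304
finger_force: 25.0
```

{"method": "carry_out", "body": {"rows": [[[0,0.3,-0.05],[0,0,0],0.75],[[0,1,-0.05],[0,0,0],0.75],[[0,1.8,-0.05],[0,0,0],0.75],[[0,2.6,-0.05],[0,0,0],0.75],[[0,3.4,-0.05],[0,0,0],0.75],[[0,4.2,-0.05],[0,0,0],0.75],[[0,4.9,-0.05],[0,0,0],0.75],[[0,5.4,-0.05],[0,0,0],0.75],[[0,5.5,-0.05],[0,0,0],0.75],[[0,5.5,-0.05],[0,0,0],0.75],[[0,5.5,-0.05],[0,0,0],0.75]]}}

```text
clock: 12.1
tool_pos: [0.5513, 0.1474, 0.0709]
eef_rot: [0.056, 0.998, 0.001, 0.001]
contact_force: [5.1, 0.9, -8.8]
opening: 0.303
finger_force: 25.0
```

```bash
python3 -c "
from h import *
y=np.radians(83.3);go(np.array([.5448,.0914,.0678])+.055*np.array([np.cos(y),np.sin(y),0]),83.3)
b=r.snapshot('scene')
crop(b,'c7',400,270,120,110,6)"
```

```text
t 12.1 pos [0.5513 0.1474 0.0709] F [ 5.1  0.9 -8.8] open 26.7 ff 25.0
shift cm [-0.01 -0.14  0.31] turn [0.13 0.06 0.32] q7 0.77
```

View pics/c7.png

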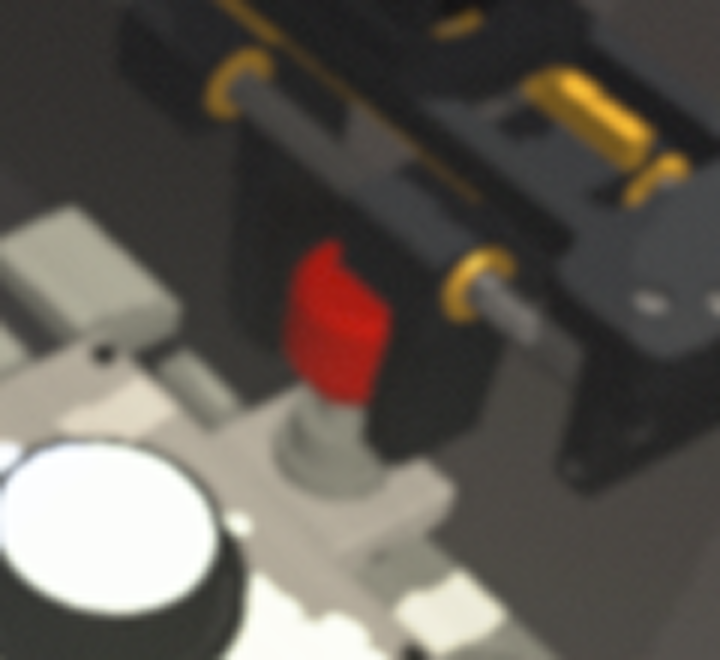

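The carriage moved 56 mm with the knob up and the tile steady, so about 11 mm remain. I'll lower the pin onto the strip and loosen the grip to a cage around the knob.

{"method": "carry_out", "body": {"rows": [[[0,0,0.1],[0,0,0],0.75],[[0,0,0.2],[0,0,0],0.75],[[0,0,0.25],[0,0,0],0.75],[[0,0,0.25],[0,0,0],0.66],[[0,0,0.25],[0,0,0],0.66],[[0,0,0.25],[0,0,0],0.66]]}}

```text
clock: 12.75
tool_pos: [0.5497, 0.1458, 0.0685]
eef_rot: [0.056, 0.998, -0.0, -0.001]
contact_force: [1.0, 0.6, 0.3]
opening: 0.339
finger_force: 0.0
```

```bash
python3 -c "
from h import *
go([.5513,.1474,.066],83.3)"
```

```text
t 12.75 pos [0.5497 0.1458 0.0685] F [1.  0.6 0.3] open 29.8 ff 0.0
shift cm [-0.14  0.17  0.25] turn [-0.04 -0.09  0.29] q7 0.77
```

{"method": "carry_out", "body": {"rows": [[[0,0.1,0],[0,0,0],0.66],[[0,0.2,0],[0,0,0],0.66],[[0,0.3,0],[0,0,0],0.66],[[0,0.4,0],[0,0,0],0.66],[[0,0.5,0],[0,0,0],0.66],[[0,0.6,0],[0,0,0],0.66],[[0,0.7,0],[0,0,0],0.66],[[0,0.8,0],[0,0,0],0.66],[[0,0.9,0],[0,0,0],0.66]]}}

```text
clock: 13.65
tool_pos: [0.551, 0.1505, 0.0681]
eef_rot: [0.058, 0.998, -0.003, -0.001]
contact_force: [-1.9, -8.9, 5.5]
opening: 0.343
finger_force: 4.5
```

```bash
python3 -c "
from h import *
b=r.snapshot('scene')
crop(b,'c8',410,270,120,110,6)
go([.5513,.1474,.066],83.3);st=r.get_state();print(st['moment'].round(2))"
```

```text
t 13.7 pos [0.551  0.1508 0.0681] F [-1.1 -8.1  4.2] open 30.0 ff 4.0
shift cm [-0.07 -0.33  0.22] turn [-0.36 -0.11  0.12] q7 0.76
[-1.62  0.27  0.02]
```

View pics/c8.png

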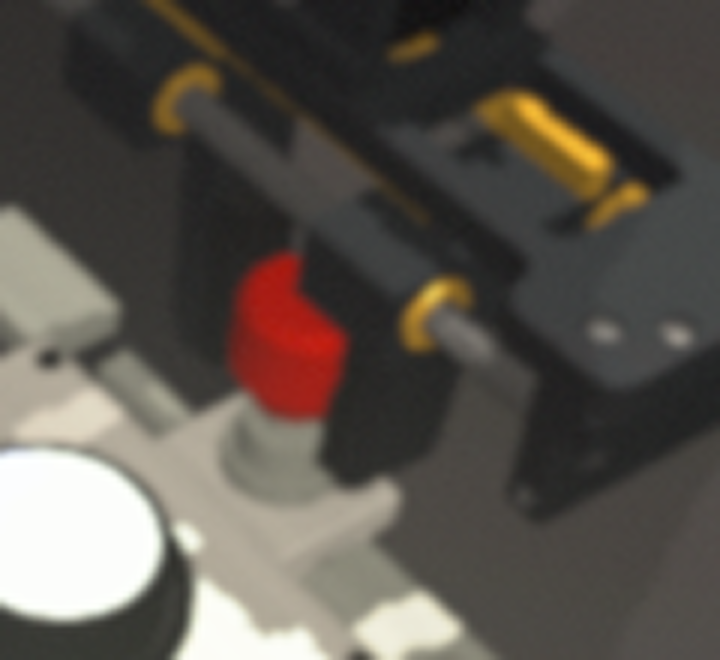

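The carriage is creeping: it moved about 3 mm, while the arm gives about 4 mm under the 8 N push. Keep going in slow steps.

{"method": "carry_out", "body": {"rows": [[[0,0.05,0],[0,0,0],0.66],[[0,0.1,0],[0,0,0],0.66],[[0,0.15,0],[0,0,0],0.66],[[0,0.2,0],[0,0,0],0.66],[[0,0.25,0],[0,0,0],0.66],[[0,0.3,0],[0,0,0],0.66]]}}

```text
clock: 14.3
tool_pos: [0.5512, 0.1528, 0.0681]
eef_rot: [0.058, 0.998, -0.004, -0.001]
contact_force: [-1.5, -9.8, 4.8]
opening: 0.345
finger_force: 4.9
```

{"method": "carry_out", "body": {"rows": [[[0,0.05,0],[0,0,0],0.66],[[0,0.1,0],[0,0,0],0.66],[[0,0.15,0],[0,0,0],0.66],[[0,0.2,0],[0,0,0],0.66]]}}

```text
clock: 14.7
tool_pos: [0.5515, 0.1551, 0.068]
eef_rot: [0.058, 0.998, -0.004, -0.001]
contact_force: [-0.7, -8.7, 4.1]
opening: 0.339
finger_force: 4.6
```

{"method": "carry_out", "body": {"rows": [[[0,0.05,0],[0,0,0],0.66],[[0,0.1,0],[0,0,0],0.66],[[0,0.15,0],[0,0,0],0.66],[[0,0.2,0],[0,0,0],0.66]]}}

```text
clock: 15.1
tool_pos: [0.5522, 0.1608, 0.0679]
eef_rot: [0.056, 0.998, -0.001, -0.001]
contact_force: [-1.1, -6.4, 0.6]
opening: 0.343
finger_force: 3.2
```

{"method": "carry_out", "body": {"rows": [[[0,0.05,0],[0,0,0],0.66],[[0,0.1,0],[0,0,0],0.66]]}}

```text
clock: 15.3
tool_pos: [0.5522, 0.1608, 0.0679]
eef_rot: [0.057, 0.998, -0.002, -0.001]
contact_force: [-0.3, -6.2, 1.0]
opening: 0.34
finger_force: 3.3
```

It slipped forward to about 68 mm and now holds still, so it has probably snapped in. I'll open the fingers and look.

{"method": "carry_out", "body": {"rows": [[[0,-0.1,0],[0,0,0],0.5],[[0,-0.2,0],[0,0,0],0.4],[[0,-0.2,0],[0,0,0],0.3],[[0,-0.2,0],[0,0,0],0.2]]}}

```text
clock: 15.7
tool_pos: [0.5527, 0.1619, 0.0683]
eef_rot: [0.056, 0.998, 0.001, 0.0]
contact_force: [-0.1, 0.1, 0.0]
opening: 0.679
finger_force: 0.0
```

{"method": "carry_out", "body": {"rows": [[[0,0,-2],[0,0,0],0.2],[[0,0,-5],[0,0,0],0.2],[[0,0,-9],[0,0,0],0.2],[[0,-5,-12],[0,0,0],0.2],[[4,-10,-12],[0,0,0],0.2],[[8,-15,-12],[0,0,0],0.2],[[8,-19,-12],[0,0,0],0.2],[[8,-19,-12],[0,0,0],0.2]]}}

```text
clock: 16.5
tool_pos: [0.4485, -0.0232, 0.1884]
eef_rot: [0.058, 0.998, -0.001, -0.001]
contact_force: [0.2, 0.9, -0.1]
opening: 0.797
finger_force: 0.0
```

```bash
python3 -c "
from h import *
b=r.snapshot('scene'); a=r.snapshot('top')
f=lambda s,u,v:cv2.resize(s['image'][v:v+140,u:u+130,::-1],None,fx=3,fy=3,interpolation=cv2.INTER_CUBIC)
cv2.imwrite('pics/c9.png',np.hstack([f(a,90,190),f(b,390,290)]))
go([.5,.0,.2],83)
y=np.array([.116,.993,0]);
for d in(.066,.067,.068):
  for z in (.090,.0967): p=np.array([.5435,.09,z])+d*y; print(d,z,((np.array(pix(a,p))-[90,190])*3).round(0),((np.array(pix(b,p))-[390,290])*3+[390,0]).round(0))
"
```

```text
t 16.6 pos [ 0.4501 -0.0223  0.1884] F [-0.   0.4 -0.4] open 70.4 ff 0.0
shift cm [-4.7   2.8  -1.18] turn [-0.12 -0.07  0.27] q7 1.03
0.066 0.09 [174. 242.] [612. 105.]
0.066 0.0967 [171. 239.] [614.  93.]
0.067 0.09 [172. 241.] [614. 106.]
0.067 0.0967 [169. 239.] [616.  95.]
0.068 0.09 [170. 241.] [616. 108.]
0.068 0.0967 [167. 239.] [618.  96.]
```

View pics/c9.png

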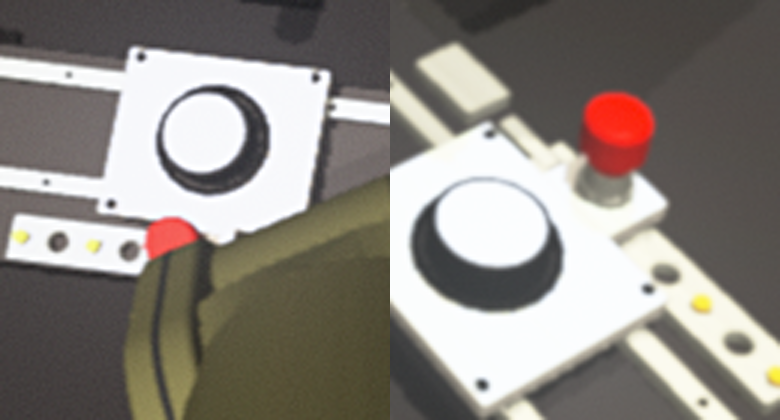

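The top crop shows the tile in the nest and the knob just short of the second hole at (130,250). In the scene crop the knob top is at (619,119), which fits a seated pin (about 115 predicted, about 104 if riding). One quick numeric check on the red blob against the seated park picture.

```bash
python3 -c "
from h import *
b=r.snapshot('scene'); i0=cv2.imread('pics/scene0.png')[:,:,::-1]
def red(im):
    h=im.astype(int); m=(h[...,0]>110)&(h[...,1]<70)&(h[...,2]<70); m[:250]=0; n,l,s,c=cv2.connectedComponentsWithStats(m.astype(np.uint8)); k=1+s[1:,4].argmax(); return c[k],s[k]
print(red(i0),red(b['image'])); y=np.array([.116,.993,0])
q0=np.array(pix(b,[.5435,.09,.081]))
for d in(.066,.067,.068,.069):
  for l in(0,.0035,.0067): print(d,l,(np.array(pix(b,np.array([.5435,.09,.081+l])+d*y))-q0).round(1))
"
```

```text
(array([429.29059829, 301.44017094]), array([419, 289,  22,  26, 468], dtype=int32)) (array([465.21675774, 333.37522769]), array([454, 320,  24,  28, 549], dtype=int32))
0.066 0 [34.7 31.2]
0.066 0.0035 [35.1 29.2]
0.066 0.0067 [35.4 27.4]
0.067 0 [35.2 31.7]
0.067 0.0035 [35.6 29.7]
0.067 0.0067 [36.  27.9]
0.068 0 [35.8 32.2]
0.068 0.0035 [36.2 30.2]
0.068 0.0067 [36.6 28.4]
0.069 0 [36.4 32.7]
0.069 0.0035 [36.8 30.7]
0.069 0.0067 [37.1 28.9]
```

The shift of (35.9, 31.9) px matches 67.7 mm of travel with zero lift, so the pin is fully seated.

```bash
python3 -c "
from plant import r
print(r.finish_job())"
```

```text
the job is handed in; nothing more can be done
None
```

The job is handed in, with no verdict returned: the white tile sits in the nest, the carriage moved about 67.7 mm to the next hole with the pin measured fully down, the gripper is clear and the other items were not touched.

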